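# Index the crimping press to the uncapped vial

## Task

One vial on the crimping press still has only its rubber stopper and no metal cap: bring it under the crimping head. With the fingertips press the black knob of the index plunger down to free the round table, push its index arm round to the next notch, the way that takes this vial straight under the head, then let the knob come fully up so that the pin locks in that notch, and move clear. Pick nothing up: the vials stay standing in their nests and the other things on the bench stay where they are.

Things in the scene. Friction and masses are not known exactly. Their poses are not given: they have to be found in the camera images.
- press: bench crimping press, fixed. Origin: on the bench under the vertical axis of its round table; x axis: from there towards the crimping head (axis at x = 78 mm) and the column behind it (36 mm post at x = 180 mm, 295 mm high); overhang 40 mm wide from 208 mm up, lever to 345 mm. Base plate 12 mm high, x -112 to 222 mm, y +-100 mm
- table_axis (a point): centre of the round aluminium table's top, on its axis, 56 mm above the bench. Table 210 mm across, with eight nests (rings 12 mm high) on a circle of radius 78 mm, every 45 degrees, one of them under the head. Under it the fixed index plate (260 mm across) with eight notches every 45 degrees: in each notch a nest is under the head. A hub stands 24 mm up at the centre
- head (a point): centre of the crimping head's mouth, 134 mm above the bench; a vial under it has its axis within a few mm of this point in the horizontal
- dial (a joint): turn of the round table with nests and index arm about its axis, rad, positive counter-clockwise from above; about 0 at the start, when the arm points away from the head (along -x of the press). Locked by the pin (0.01 rad play) or, with the pin out, turned with about 1 N at the knob, and stays where it is left
- plunger (a joint): how far the index plunger is pressed, m: 0 = up, pin fully in a notch; pin out from 0.0083, and it holds only when well up; bottoms at 0.013. Spring: 5 N at the top, 10 N at the bottom. Let go between notches the pin rides on the plate's underside (reads about 0.008); it springs up to 0 at a notch when within about 2 mm of it along its circle
- knob_top (a point): centre of the flat top of the plunger's knob: black disc 44 mm across, 80 mm above the bench when up, on the index arm, 139 mm out from the table's axis; it goes straight down when pressed and round with the arm. Its point's x axis points level to the table's axis
- guard (a point): point between the two upright steel guard cheeks of the index arm, level with their tops, 88 mm above the bench, over the knob's centre. Cheeks 40 mm long along the arm, inner faces 28 mm to either side of the knob's centre. Closed fingertips pressed on the knob between them carry the arm round by friction or against a cheek
- vial_bare_mid (a point): the vial to be brought under the head: the same 10 ml glass vial, 24 mm across, but with only its glass lip (17 mm across) and a 15 mm rubber stopper, 47.5 mm high, no metal cap. Loose in the nest next to the one under the head, on either side of it. This point is on its axis 24 mm above its foot
- vial_a_mid (a point): a filled 10 ml glass vial with its crimped metal cap on (cap 21 mm across, flat top 53 mm up), loose in a nest; this point is on its axis 24 mm above its foot; it stands in the nest on the other side of the head from the bare vial
- vial_b_mid (a point): a filled 10 ml glass vial with its crimped metal cap on (cap 21 mm across, flat top 53 mm up), loose in a nest; this point is on its axis 24 mm above its foot; it stands under the head at the start
- vial_c_mid (a point): a filled 10 ml glass vial with its crimped metal cap on (cap 21 mm across, flat top 53 mm up), loose in a nest; this point is on its axis 24 mm above its foot; two nests round from the head, at +y of the press at the start
- vial_d_mid (a point): a filled 10 ml glass vial with its crimped metal cap on (cap 21 mm across, flat top 53 mm up), loose in a nest; this point is on its axis 24 mm above its foot; two nests round from the head, at -y of the press at the start
- vial_spare: capped 10 ml vial, 24 x 53 mm, standing on the bench right of the press; origin under its foot
- syringe_1: syringe 23 mm thick, 165 mm long, lying left of the press; origin under the middle of its barrel
- syringe_2: syringe 19 mm thick, 155 mm long, lying left of the press; origin under the middle of its barrel
- saline: clear plastic bottle 72 mm across, 170 mm high, standing left of the press; origin under its foot
- cap_tray: steel tray of vial caps, 100 x 75 x 28 mm, right of the press; origin under its centre
- wipes: box of wipes, 110 x 60 x 55 mm, right of the press; origin under its centre
- marker: black marker pen, 14 mm thick, 120 mm long, lying right of the press; origin under its middle
Not all that is in view belongs to the job. What is shaped like the part that bears vial_c_mid but orange is not meant.

How it is judged:
By the outcome, as a careful person would: the job done as asked, in the order asked, and still so for the second after the job is handed in, with the robot touching nothing.
It also fails if it takes over 35 s, if anything falls off the work surface, if the arm or the gripper's body presses on something with over 40 N, if the wrist force passes 120 N, or if a joint passes its speed limit or range.

## Robot

A 6-joint arm with a two-finger parallel gripper is mounted at the origin on the work surface. World frame = base frame: x ahead of the robot, y to its left, z up, the work surface at z = 0. Lengths are in mm, angles in rad, forces in N, time in s.
With the tool pointing down it reaches from about 350 to 975 mm from the base axis. Payload 7.1 kg.
Tool frame: the origin (TCP) lies at the very end of the fingers, on their centre line; the grasp point (between the pads) lies 19 mm behind it (ctrl.pinch_z is the z of the grasp point in the tool frame, in mm); z points along the fingers, y is the direction in which the jaws open and shut (so a half turn about z gives the same grasp; the last joint's range is limited). The gripper opens to 88 mm and grips with 3 to 60 N. Pads are 20 mm wide; open, the fingers measure 115 mm over their backs; the gripper's body (75 mm by 178 mm) begins 61 mm behind the grasp point.
Start: joints at [1.212, 0.423, 1.63, -0, 1.089, -0.019], TCP at [208.279, 589.257, 194.975] pointing down, gripper open.
Joint ranges: [-3, 3], [-0.9, 2.11], [0.09, 2.58], [-1.31, 4.45], [0.11, 2.69], [-2.54, 2.54]. Speed limits (rad/s): [2.39, 2.39, 3.01, 3.14, 3.14, 3.14].

## Interface

Orientations are given as a rotation vector (axis times angle).
In Python, from workcell import get_obs, optics, ctrl gives the robot as it stands.
- The arm moves only by the shell command python3 -m jog 'ROWS'. ROWS is a JSON object of lists of equal length, an entry for each row: "delta_rot": the turn, a rotation vector about the tool's x, y, z in rad, a list of three; "translation": the shift along the tool's x, y, z in mm, a list of three; "hand": the opening, from -1 (shut) to 1 (fully open). In form: {"delta_rot": [[rx, ry, rz], ...], "translation": [[x, y, z], ...], "hand": [hand, ...]}. A call has 1 to 5 rows; each row is the pose to reach, as a shift and turn from the pose commanded when the call began, along the tool's axes at that moment; what a row does not reach only later rows make up. A row lasts 1/10 s, in which the tool goes at most 50 mm and 8.59 degrees, less where a joint would pass 70% of its speed; a pose out of reach is approached as far as the arm can. A call with a gripper value outside its range is refused whole. The fingers move at their own pace and stop on an object; the grip force is fixed at half the most. Time passes only in rows, so rows that repeat a pose let the fingers close. It gives the time, the measured TCP pose, the force and the opening at its end, in the units of the state.
- get_obs(): the state, without advancing time (a new reading comes with each control period).
- optics.get_image(name): name is "side" or "top"; returns the picture (400x640x3 uint8, red, green, blue); there is no depth.
- optics.calibration(name): a dict with "intrinsics" (3x3 intrinsics, pixels), "k1" (the pictures are not rectified: a ray, as slopes to the right and down, at radius r is drawn at 1 + k1 r^2 times it, then the intrinsics apply), "cam_to_world" (4x4, takes a point from camera to world coordinates). Camera axes: x right, y up, looking along -z (the intrinsics and any distortion apply to the point x, -y, -z); pixel columns grow to the right and rows downward; lengths in mm; the calibration is good to about 2 mm. A picture is of the moment at which its call begins. calibration takes no time and is no camera call.
- ctrl.close_job(): hands the job in, once; it reports no verdict.
The state is a dict: "t": time; "qpos": joint angles; "qvel": joint speeds; "joint_torque": joint torques, N m; "ee_pos": TCP position; "orientation": TCP orientation; "ft_force": force on the tool from outside, world axes, zero at the start; "moment": the same for the moment, N m; "width": finger opening in mm.
Only numpy, scipy, OpenCV 4.12 (cv2) and the standard library are available. Lean on these libraries where they do the work, as an engineer would, in place of code of your own. Each camera call takes 0.05 s, during which the arm holds its last target. There are 200 camera calls.

## Working session

There is one attempt and no reset: what is moved stays moved. The work goes in short steps, Python scripts to look and compute and a shell command to move; the robot and the scene stay as the last step left them, time stands still between calls to the robot, and variables do not carry over. Pictures are saved under pics/ and viewed, about 8 in all and at most 12, crops included, and the job is handed in when it is done.

```bash
mkdir -p pics; ls
python3 - <<'E'
from workcell import get_obs, optics, ctrl
import cv2
for n in ("side","top"):
    cv2.imwrite(f"pics/{n}0.png", optics.get_image(n)[:,:,::-1])
    c=optics.calibration(n); print(n,c)
o=get_obs(); print(o["t"],o["ee_pos"],o["orientation"],o["width"],ctrl.pinch_z)
E
```

```text
pics
side {'intrinsics': array([[468.12030266,   0.        , 322.28289283],
       [  0.        , 468.12030266, 201.63836608],
       [  0.        ,   0.        ,   1.        ]]), 'k1': 0.019243663196275233, 'cam_to_world': array([[ 8.38916067e-01,  3.38320979e-01, -4.26331734e-01,
         1.06998946e+02],
       [-5.43815081e-01,  4.89360526e-01, -6.81756139e-01,
        -7.71840069e+02],
       [-2.20224827e-02,  8.03781806e-01,  5.94516458e-01,
         7.90440329e+02],
       [ 0.00000000e+00,  0.00000000e+00,  0.00000000e+00,
         1.00000000e+00]])}
top {'intrinsics': array([[396.40737517,   0.        , 320.83101576],
       [  0.        , 396.40737517, 202.72412253],
       [  0.        ,   0.        ,   1.        ]]), 'k1': -0.03208436680085313, 'cam_to_world': array([[ 2.48106311e-02,  9.93341850e-01, -1.12500674e-01,
         4.89930372e+02],
       [-9.99490604e-01,  2.23883258e-02, -2.27441447e-02,
        -1.04304650e+01],
       [-2.00740090e-02,  1.13007663e-01,  9.93391314e-01,
         9.64988178e+02],
       [ 0.00000000e+00,  0.00000000e+00,  0.00000000e+00,
         1.00000000e+00]])}
0.1 [208.10862631 588.76919629 194.28053726] [-5.31138226e-01 -3.09612420e+00  2.13713122e-03] 88.19152863474137 -18.700000000000003
```

View pics/side0.png

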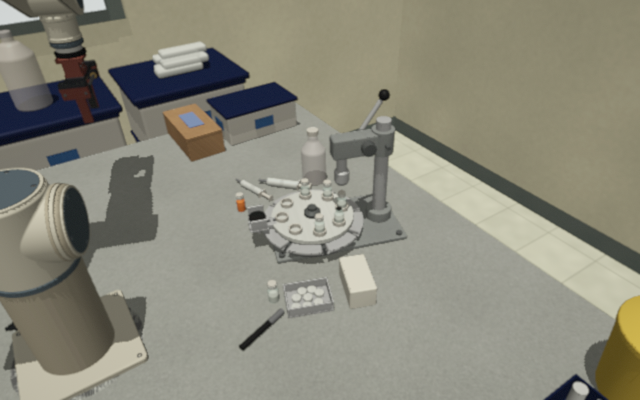

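View pics/top0.png

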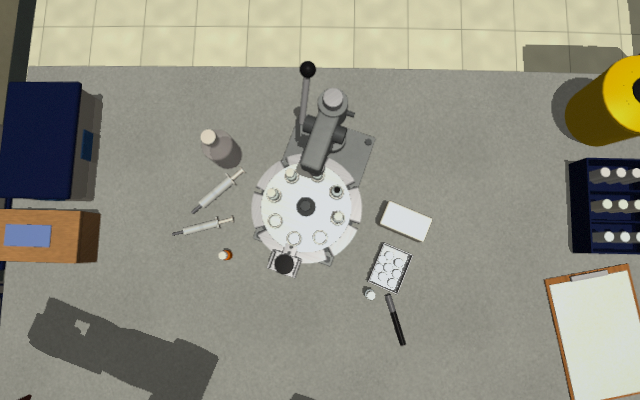

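The side view shows the press at about (315,210). In the top view the hub is at (306,206), the black knob at (285,264) and the vials lie around the table. The vial at (336,190) looks dark-topped. I'll zoom in and measure.

```bash
cat > h.py <<'E'
import numpy as np, cv2
from workcell import get_obs, optics, ctrl
def ray(n,u,v):
    c=optics.calibration(n); K=c["intrinsics"]; M=c["cam_to_world"]
    p=cv2.undistortPoints(np.array([[[u,v]]],float),K,np.array([c["k1"],0,0,0,0.]))[0,0]
    return M[:3,3], M[:3,:3]@np.array([p[0],-p[1],-1])
def on(n,u,v,z):
    o,d=ray(n,u,v); return o+d*(z-o[2])/d[2]
def pix(n,P):
    c=optics.calibration(n); q=np.linalg.inv(c["cam_to_world"])@np.r_[P,1]
    x,y=q[0]/-q[2],-q[1]/-q[2]; r=1+c["k1"]*(x*x+y*y); K=c["intrinsics"]
    return np.array([K[0,0]*x*r+K[0,2],K[1,1]*y*r+K[1,2]])
def blobs(img,box,thr):
    x0,y0,x1,y1=box
    m=(img[y0:y1,x0:x1].max(2)<thr).astype(np.uint8)
    n,l,s,c=cv2.connectedComponentsWithStats(m)
    return [(s[i,4],(c[i]+[x0,y0]).round(1),s[i,2:4]) for i in range(1,n) if s[i,4]>25]
E
python3 - <<'E'
from h import *
t=cv2.imread("pics/top0.png"); s=cv2.imread("pics/side0.png")
a=cv2.resize(t[145:285,240:380],None,fx=4,fy=4,interpolation=cv2.INTER_CUBIC)
b=cv2.resize(s[165:265,230:400],None,fx=4,fy=4,interpolation=cv2.INTER_CUBIC)
cv2.imwrite("pics/tc.png",a); cv2.imwrite("pics/sc.png",b)
for thr in (45,60): print(thr,"top",blobs(t,(265,190,330,285),thr),"side",blobs(s,(240,195,330,230),thr))
E
```

```text
45 top [(np.int32(72), array([278.4, 262.4]), array([ 9, 16], dtype=int32))] side [(np.int32(93), array([256.4, 215.5]), array([15,  8], dtype=int32))]
60 top [(np.int32(279), array([283.6, 263.8]), array([18, 19], dtype=int32))] side [(np.int32(105), array([256.6, 215.3]), array([15,  9], dtype=int32))]
```

View pics/tc.png

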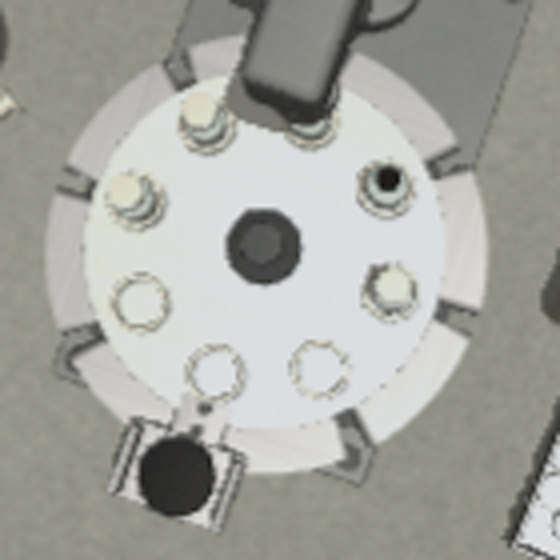

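View pics/sc.png

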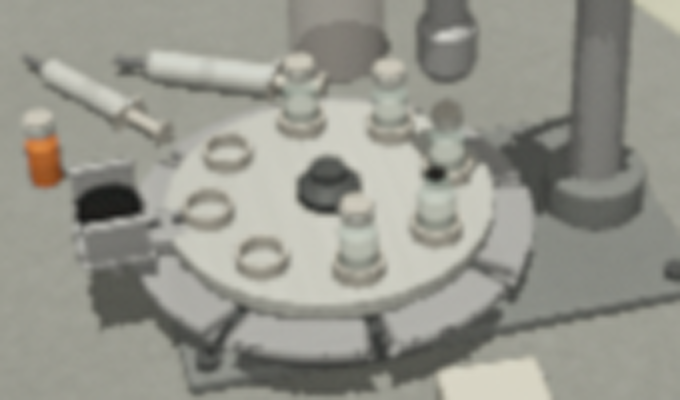

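The crops show the black-stoppered bare vial at about (337,190) in the top view, to the right of the head (−y). It must go counter-clockwise, so dial +45° and the knob travels to the right in the image. The knob is at (284.3,264) and the hub at (306,206.5).

Run:
```python
from h import *
K=on("top",284.3,264,80); H=on("top",306,206.5,80); V=on("top",337,190,56+47.5+1)
Ks=on("side",230+108/4,165+205/4,80); Hs=on("side",230+327/4,165+165/4,80)
print("knob",K,Ks,"hub",H,Hs,np.linalg.norm((K-H)[:2]),np.linalg.norm((Ks-Hs)[:2]),"vial r",np.linalg.norm((V-H)[:2]))
a=np.arctan2(*(H-K)[:2][::-1]); b=np.arctan2(*(V-H)[:2][::-1]); print("press yaw",a,"side",np.arctan2(*(Hs-Ks)[:2][::-1]),"vial rel deg",np.degrees(b-a))
o=get_obs(); from scipy.spatial.transform import Rotation as R
print(R.from_rotvec(o["orientation"]).as_matrix().round(3),o["ee_pos"],o["ft_force"])
```

```text
knob [451.78035889  87.34906905  80.        ] [451.34781369  83.53040892  80.        ] hub [580.86798906  42.93972285  80.        ] [583.96630293  41.55606248  80.        ] 136.51302609223112 139.1025141594167 vial r 77.00767266796373
press yaw -0.3313418162815059 side -0.30652891047922026 vial rel deg -43.67560739878197
[[-0.943  0.333 -0.   ]
 [ 0.333  0.943 -0.001]
 [ 0.    -0.001 -1.   ]] [208.10862631 588.76919629 194.28053726] [ 0.21996664 -0.25804986  1.00304831]
```

Both views agree to within 3 mm: the table axis is at (582,42), the press yaw is −0.32 and the knob is near (450,86). The knob radius comes out 136–139 mm (given 139) and the vial radius 77 mm (given 78). I'll approach with the fingers shut.

```bash
python3 -m jog '{"delta_rot":[[0,0,0],[0,0,0],[0,0,0],[0,0,0],[0,0,0]],"translation":[[-20,-20,0],[-48,-48,0],[-76,-76,0],[-104,-104,0],[-132,-132,0]],"hand":[-1,-1,-1,-1,-1]}'
python3 -m jog '{"delta_rot":[[0,0,0],[0,0,0],[0,0,0],[0,0,0],[0,0,0]],"translation":[[-28,-28,0],[-56,-56,0],[-84,-84,0],[-112,-112,0],[-140,-140,0]],"hand":[-1,-1,-1,-1,-1]}'
python3 -m jog '{"delta_rot":[[0,0,0],[0,0,0],[0,0,0],[0,0,0],[0,0,0]],"translation":[[-28,-28,10],[-56,-56,20],[-84,-84,30],[-112,-112,40],[-123,-121,60]],"hand":[-1,-1,-1,-1,-1]}'
python3 -m jog '{"delta_rot":[[0,0,-0.02],[0,0,-0.02]],"translation":[[0,0,0],[0,0,0]],"hand":[-1,-1]}'
python3 - <<'E'
from h import *
o=get_obs(); print(o["qpos"].round(3) if hasattr(o["qpos"],"round") else o["qpos"],o["ft_force"],o["width"])
t=optics.get_image("top")[:,:,::-1]; s=optics.get_image("side")[:,:,::-1]
a=cv2.resize(t[145:285,240:380],None,fx=4,fy=4,interpolation=cv2.INTER_CUBIC)
b=cv2.resize(s[165:255,210:350],None,fx=4,fy=4,interpolation=cv2.INTER_CUBIC)
cv2.imwrite("pics/c1.png",np.vstack([b])); cv2.imwrite("pics/t1.png",a)
E
```

```text
t: 0.6
ee_pos: [288.9, 419.2, 194.7]
orientation: [-0.531, -3.096, 0.001]
ft_force: [1.5, -0.1, 0.5]
width: 51.4
t: 1.1
ee_pos: [374.3, 240.6, 194.9]
orientation: [-0.531, -3.096, 0.0]
ft_force: [0.6, 0.7, -0.8]
width: 11.3
t: 1.6
ee_pos: [451.7, 84.6, 135.4]
orientation: [0.535, 3.093, 0.001]
ft_force: [0.3, 0.2, -0.2]
width: 0.6
t: 1.8
ee_pos: [449.1, 87.0, 134.7]
orientation: [-0.5, -3.1, 0.001]
ft_force: [-0.2, -0.3, 1.2]
width: 0.3
[ 0.165  0.271  2.036  0.     0.837 -1.086] [-0.15398986 -0.32234996  1.19220465] 0.326329934531934
```

View pics/c1.png

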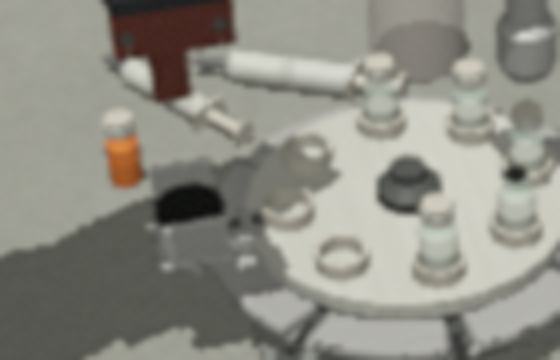

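The fingers (tip at about (253,190)) hang over the knob (255,216) and are closed. I'll descend to just above the knob, then press to z≈69.

```bash
python3 -c "
from h import *
print(pix('side',[449.1,87,134.7]),pix('side',[450,86,80]))"
python3 -m jog '{"delta_rot":[[0,0,0],[0,0,0],[0,0,0],[0,0,0]],"translation":[[0,0,15],[0,0,32],[0,0,45],[0,0,50]],"hand":[-1,-1,-1,-1]}'
python3 -m jog '{"delta_rot":[[0,0,0],[0,0,0],[0,0,0],[0,0,0],[0,0,0]],"translation":[[0,0,4],[0,0,8],[0,0,12],[0,0,16],[0,0,16]],"hand":[-1,-1,-1,-1,-1]}'
python3 - <<'E'
from h import *
t=optics.get_image("top")[:,:,::-1]; s=optics.get_image("side")[:,:,::-1]
a=cv2.resize(t[225:295,250:330],None,fx=5,fy=5,interpolation=cv2.INTER_CUBIC)
b=cv2.resize(s[165:235,225:305],None,fx=5,fy=5,interpolation=cv2.INTER_CUBIC)
cv2.imwrite("pics/c2.png",np.hstack([b,a]))
C=np.array([582,42.]);p0=np.array(get_obs()["ee_pos"][:2]);r=p0-C;print(p0,r,np.linalg.norm(r),np.pi-np.arctan2(r[1],r[0]))
E
```

```text
[253.10764264 197.89996592] [256.05776356 215.93056324]
t: 2.3
ee_pos: [449.1, 88.0, 84.8]
orientation: [-0.498, -3.101, 0.0]
ft_force: [-0.4, -0.3, 0.9]
width: 0.5
t: 2.8
ee_pos: [449.5, 87.0, 68.7]
orientation: [-0.5, -3.101, 0.0]
ft_force: [-0.4, 0.1, 0.5]
width: 0.6
[449.71189218  87.02761109] [-132.28810782   45.02761109] 139.74129394193017 0.3280749246158865
```

View pics/c2.png

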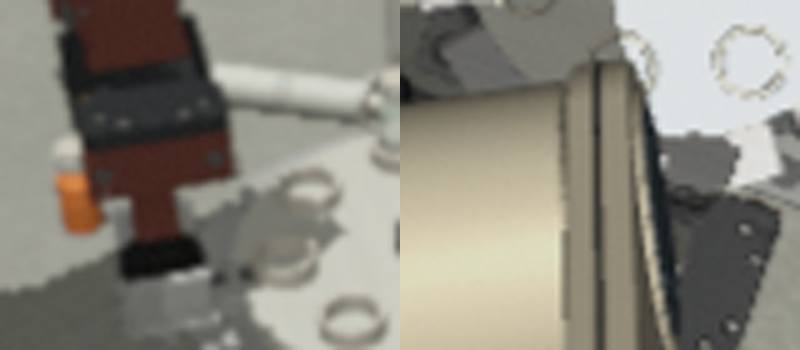

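The red finger ends at about v=213, roughly 7 px higher than its measured pose predicts. The force is about 0 at z=68.7, so there is no contact yet. I'll feel downwards in small steps.

```bash
for i in 1; do python3 -m jog '{"delta_rot":[[0,0,0],[0,0,0],[0,0,0]],"translation":[[0,0,2],[0,0,3],[0,0,3]],"hand":[-1,-1,-1]}'; done
python3 - <<'E'
from h import *
o=get_obs(); print(o["ft_force"],o["moment"],o["joint_torque"])
s=optics.get_image("side"); x=s[195:235,240:275].astype(int)
red=(x[:,:,0]-x[:,:,1]>25); blk=x.max(2)<45
for r in range(0,40): print(195+r, ''.join('R' if a else 'K' if b else '.' for a,b in zip(red[r],blk[r])))
E
```

```text
t: 3.2
ee_pos: [449.6, 87.0, 65.9]
orientation: [-0.5, -3.101, 0.0]
ft_force: [-0.7, -0.4, -0.5]
width: 0.3
[-0.68517637 -0.3521406  -0.54080615] [ 0.02217771 -0.00233013  0.00369114] [-6.85586027e-03 -4.20908046e+01 -1.66696197e+01  1.28008975e-02
  4.01294546e-02  7.80526398e-05]
195 ...KKKKKK......RRRRRRRRRRRRRRR.....
196 ........RRRRRRRRRRRRRRRRRR.........
197 ...RRRRRRRRRRRRRRRRRRRRRRR.........
198 ...RRRRRRRRRRRRRRRRRRRRRRR....R....
199 RRRRRRRRRRRRRRRRRRRRRRRRRRR..RR....
200 RRRR....RRRRRRRRRRRRRRRRRRRRRRR....
201 RRRR....RRRRRRRRRRRRRRRRRRR........
202 RRRR....RRRRRRRRRRRRRRR............
203 RRRR...RRRRRRRRRRRRR...............
204 RRRRR..RRRRRRRRRRRRR...............
205 RRRRR.......RRRRRRR................
206 RRRRR.......RRRRRRR................
207 RRRRRR......RRRRRRRR...............
208 RRRRRR......RRRRRRRR...............
209 RRRRRR......RRRRRRRR...............
210 RRRRR........RRRRRRR...............
211 RRRR.........RRRRRRRR..............
212 .............RRRRRRRR.K............
213 .............RRR...KKKKK...........
214 ..........KKKKKKKKKKKKKKK..........
215 ..........KKKKKKKKKKKKKKK..........
216 .........KKKKKKKKKKKKKKKKK.........
217 .........KKKKKKKKKKKKKKKK..........
218 .........KKKKKKKKKKKKKK............
219 .........KKKKKKKKK.................
220 ..........KKK......................
221 ...................................
222 ...................................
223 ...................................
224 ...................................
225 ...................................
226 ...................................
227 ...................................
228 ...................................
229 ...................................
230 ...................................
231 ...................................
232 ...................................
233 ...................................
234 ...................................
```

Run:
```python
from h import *
c=cv2.resize(cv2.imread("pics/c1.png"),(140,90),interpolation=cv2.INTER_AREA); s0=cv2.imread("pics/side0.png")[165:255,210:350]
d=np.abs(c.astype(int)-s0).max(2)
for r in range(10,45): print(165+r,' '.join('%3d'%v for v in d[r,30:56]), c[r,43])
for z in (134.7,154,170): print(z,pix("side",[449.1,87,z]))
```

```text
175 108 100 102 111 118 122 121 121 120 119 119 117 118 119 118 119 119 120 121 120 121 120 117 113  99  88 [33 38 70]
176 113 105 102 111 119 120 121 119 120 119 119 119 118 119 119 118 115 105  99  97  94  82  72  64  50  40 [31 37 69]
177 115 108 103 112 120 122 120 120 119 119 120 118 118 116 117 112  95  66  52  49  43  28  16  13   9   6 [32 39 70]
178 117 102  90 103 109 107 105 115 122 122 119 120 118 118 118 109  74  35  13   9   9   3   2   2   2   3 [30 37 68]
179  91  66  47  47  53  54  67 101 121 122 121 122 120 118 119 111  77  34   4   4   3   4   3   3   3   3 [31 38 69]
180  37  20   7   6   6   6  25  77 118 123 121 119 119 119 119 111  81  36   4   5   4   3   2   4   3   3 [31 38 68]
181   5   2   3   4   4   3  12  60 110 121 120 119 119 118 118 113  82  36   4   2   3   3   2   4   4   6 [31 38 68]
182   3   3   3   4   4   3  11  58 114 130 125 116 118 118 120 115  88  40   6   2   4   3   4   1   1   3 [30 37 68]
183   3   3   4   3   3   2  13  59 125 152 142 126 118 117 118 118  98  47   5   6   6   5   5   6   4   6 [32 39 69]
184   4   2   2   3   3   2  
[... 2522 characters left out ...]
   2   3   3   3   4   1   2   1   3   4   8  12  18  23  25  26  35  45  49  44  36  25   7   6  16 [131 141 140]
206   4   3   2   3   3   4   2   8  24  30  30  38  49  57  55  46  34  31  32  33  28  24  22  27  39  48 [115 122 121]
207   2   2   2   4   4   3   8  31  57  57  45  37  37  40  38  29  21  18  13  13  12  10  15  40  62  68 [105 109 109]
208   4   2   3   2   3   3   4  18  37  39  26  19  15  14  13  10  12  12  11  10  11  10  15  40  65  71 [102 106 107]
209   4   3   3   2   5   4   2   5  12  14  11  12  12  12  11  10  11  13  12  11  12  10  14  34  64  72 [103 106 107]
134.7 [253.10764264 197.89996592]
154 [252.21170463 191.31454841]
170 [251.45433637 185.75070749]
```

The column agrees, but the tip sits about 8 rows high in both pictures. That means the real tip is about 20 mm above the reported TCP. It cannot be a sideways offset, because the finger would then have hit a cheek. I'll check this against the start picture and keep feeling down gently.

```bash
python3 - <<'E'
from h import *
s=cv2.imread("pics/side0.png").astype(int); m=(s[:,:,2]-s[:,:,1]>25)[:160,40:120]
ys,xs=np.nonzero(m); 
for v in range(105,130): 
    q=xs[ys==v]; print(v,(q.min()+40,q.max()+40,len(q)) if len(q) else '')
y=np.array([.333,.943,0]); P=np.array([208.1,588.8,194.3])
for k in (-51,51): print(k,pix("side",P+k*y),pix("side",P+k*y+[0,0,20]))
E
python3 -m jog '{"delta_rot":[[0,0,0],[0,0,0],[0,0,0],[0,0,0]],"translation":[[0,0,1.5],[0,0,3],[0,0,4],[0,0,4]],"hand":[-1,-1,-1,-1]}'
python3 -m jog '{"delta_rot":[[0,0,0],[0,0,0],[0,0,0],[0,0,0]],"translation":[[0,0,1.5],[0,0,3],[0,0,4],[0,0,4]],"hand":[-1,-1,-1,-1]}'
```

```text
105 (np.int64(79), np.int64(86), 8)
106 (np.int64(79), np.int64(87), 9)
107 (np.int64(80), np.int64(87), 8)
108 (np.int64(80), np.int64(87), 8)
109 (np.int64(80), np.int64(88), 9)
110 (np.int64(81), np.int64(88), 8)
111 (np.int64(81), np.int64(88), 8)
112 (np.int64(81), np.int64(89), 9)
113 (np.int64(82), np.int64(89), 8)
114 (np.int64(83), np.int64(89), 7)
115 (np.int64(83), np.int64(90), 8)
116 (np.int64(83), np.int64(90), 8)
117 (np.int64(83), np.int64(91), 9)
118 (np.int64(84), np.int64(91), 8)
119 (np.int64(84), np.int64(92), 9)
120 (np.int64(84), np.int64(92), 9)
121 (np.int64(85), np.int64(92), 8)
122 (np.int64(85), np.int64(85), 1)
123 
124 
125 
126 
127 
128 
129 
-51 [ 91.60548105 131.4924414 ] [ 89.24730887 124.88348055]
51 [ 96.92443673 115.42308308] [ 94.74990587 109.05979927]
t: 3.65
ee_pos: [449.6, 87.1, 61.8]
orientation: [-0.5, -3.101, 0.0]
ft_force: [-0.9, 0.1, 0.9]
width: 0.3
t: 4.05
ee_pos: [449.6, 87.1, 57.8]
orientation: [-0.5, -3.101, 0.0]
ft_force: [-0.3, -0.7, -0.7]
width: 0.9
```

```bash
python3 -m jog '{"delta_rot":[[0,0,0],[0,0,0],[0,0,0]],"translation":[[0,0,1.5],[0,0,3],[0,0,3]],"hand":[-1,-1,-1]}'
python3 - <<'E'
from h import *
s=optics.get_image("side"); x=s[195:225,240:275].astype(int)
red=(x[:,:,0]-x[:,:,1]>25); blk=x.max(2)<45
for r in range(8,30): print(195+r, ''.join('R' if a else 'K' if b else '.' for a,b in zip(red[r],blk[r])))
o=get_obs();print(o["ee_pos"],o["ft_force"], pix("side",o["ee_pos"]))
cv2.imwrite("pics/s3.png",s[:,:,::-1])
E
```

```text
t: 4.35
ee_pos: [449.6, 87.1, 54.8]
orientation: [-0.5, -3.101, 0.0]
ft_force: [-0.5, -0.3, 0.8]
width: 0.5
203 RRRRRRRRRRRRRRRRRRRRRRRRRRR...R....
204 RRRR.....RRRRRRRRRRRRRRRRRRRRRR....
205 RRRR.....RRRRRRRRRRRRRRRRRRR.......
206 RRRR....RRRRRRRRRRRRRRR............
207 RRRRR...RRRRRRRRRRRRR..............
208 RRRRRR..RRRRRRRRRRRR...............
209 RRRRR.......RRRRRRRR...............
210 RRRRR........RRRRRRR...............
211 RRRR.........RRRRRRR...............
212 .............RRRRRRRR.K............
213 ............RRRRRRRRR.KK...........
214 ..........KK.RRRRRRRR.KKK..........
215 ..........KK.RRRRRRRR.KKK..........
216 .........KKK.RRRRRRR.KKKKK.........
217 .........KKK.R...KKKKKKKK..........
218 .........KKKKKKKKKKKKKKK...........
219 .........KKKKKKKKK.................
220 ..........KKK......................
221 ...................................
222 ...................................
223 ...................................
224 ...................................
[449.62806585  87.05597793  54.86350182] [-0.04918561 -0.39914372 -0.38474056] [256.80185907 223.6790704 ]
```

The tip is now at v≈217 over the knob, still about 8 mm short of contact. I'll keep going down in small steps and watch the force.

```bash
python3 -m jog '{"delta_rot":[[0,0,0],[0,0,0],[0,0,0],[0,0,0]],"translation":[[0,0,1.5],[0,0,3],[0,0,4],[0,0,4]],"hand":[-1,-1,-1,-1]}'
python3 -m jog '{"delta_rot":[[0,0,0],[0,0,0],[0,0,0]],"translation":[[0,0,1.5],[0,0,3],[0,0,3]],"hand":[-1,-1,-1]}'
```

```text
t: 4.8
ee_pos: [449.8, 87.1, 51.0]
orientation: [0.5, 3.101, 0.0]
ft_force: [-1.4, -0.7, 5.4]
width: 0.5
t: 5.1
ee_pos: [449.8, 87.1, 48.1]
orientation: [0.5, 3.101, 0.0]
ft_force: [-1.6, -0.1, 5.5]
width: 0.7
```

Contact is made (about 5 N, the spring preload) at reported z≈51–54. Next I press to the bottom stop, feeling for a sharp force rise.

```bash
python3 -m jog '{"delta_rot":[[0,0,0],[0,0,0],[0,0,0]],"translation":[[0,0,2],[0,0,4],[0,0,4]],"hand":[-1,-1,-1]}'
python3 -m jog '{"delta_rot":[[0,0,0],[0,0,0]],"translation":[[0,0,1.5],[0,0,1.5]],"hand":[-1,-1]}'
python3 -m jog '{"delta_rot":[[0,0,0],[0,0,0]],"translation":[[0,0,1],[0,0,1]],"hand":[-1,-1]}'
```

```text
t: 5.4
ee_pos: [449.8, 87.1, 44.1]
orientation: [0.5, 3.101, 0.0]
ft_force: [-0.5, -0.2, 6.5]
width: 0.6
t: 5.6
ee_pos: [449.8, 87.1, 42.7]
orientation: [0.5, 3.101, 0.0]
ft_force: [-1.6, 0.3, 7.0]
width: 0.6
t: 5.8
ee_pos: [449.8, 87.1, 41.8]
orientation: [0.5, 3.101, 0.0]
ft_force: [-1.6, -0.9, 7.6]
width: 0.3
```

```bash
python3 -m jog '{"delta_rot":[[0,0,0],[0,0,0]],"translation":[[0,0,1.5],[0,0,1.5]],"hand":[-1,-1]}'
python3 -m jog '{"delta_rot":[[0,0,0],[0,0,0]],"translation":[[0,0,1],[0,0,1]],"hand":[-1,-1]}'
python3 - <<'E'
from h import *
o=get_obs(); print(o["ee_pos"],o["ft_force"])
# arc rows: C estimated, start at current xy; tool axes now
from scipy.spatial.transform import Rotation as R
Rm=R.from_rotvec(o["orientation"]).as_matrix(); p0=np.array(o["ee_pos"])
yaw=-0.32; C=p0[:2]+139*np.array([np.cos(yaw),np.sin(yaw)]); print("C",C)
for k in range(1,10):
    a=np.radians(k*1.8); c=139*np.array([-np.cos(yaw+a),-np.sin(yaw+a)])+C-p0[:2]
    if k<6: print(k,(Rm.T@np.r_[c,0]).round(2),-a)
E
```

```text
t: 6.0
ee_pos: [449.8, 87.1, 40.3]
orientation: [0.5, 3.101, 0.0]
ft_force: [-2.3, -0.2, 8.2]
width: 0.5
t: 6.2
ee_pos: [449.8, 87.1, 39.5]
orientation: [0.5, 3.101, 0.0]
ft_force: [-2.4, 0.7, 10.1]
width: 0.6
[449.83010596  87.13221598  39.48535374] [-2.41604342  0.69290947 10.11279338]
C [581.77382907  43.40746405]
1 [-0.07 -4.37 -0.  ] -0.031415926535897934
2 [-0.27 -8.73 -0.  ] -0.06283185307179587
3 [ -0.61 -13.08  -0.  ] -0.0942477796076938
4 [ -1.09 -17.42  -0.  ] -0.12566370614359174
5 [ -1.71 -21.74  -0.  ] -0.15707963267948966
```

Depth is about 12 mm at 10 N, so the pin should be out. I carry the arm round counter-clockwise, turning the tool with it. Each 5-row call covers 9°, about 21.7 mm along −y of the tool.

```bash
python3 -m jog '{"delta_rot":[[0,0,-0.0314],[0,0,-0.0628],[0,0,-0.0942],[0,0,-0.1257],[0,0,-0.1571]],"translation":[[-0.07,-4.37,0],[-0.27,-8.73,0],[-0.62,-13.08,0],[-1.1,-17.42,0],[-1.71,-21.74,0]],"hand":[-1,-1,-1,-1,-1]}'
python3 - <<'E'
from h import *
s=optics.get_image("side")[:,:,::-1]
print(get_obs()["ft_force"],get_obs()["moment"])
cv2.imwrite("pics/c4.png",cv2.resize(s[165:265,220:350],None,fx=5,fy=5,interpolation=cv2.INTER_CUBIC))
E
```

```text
t: 6.7
ee_pos: [444.9, 65.9, 39.5]
orientation: [0.253, 3.13, 0.001]
ft_force: [-1.0, 0.8, 8.9]
width: 0.7
[-1.48054239 -0.76301315 10.10564576] [-0.10849258  0.26038484  0.0432623 ]
```

View pics/c4.png

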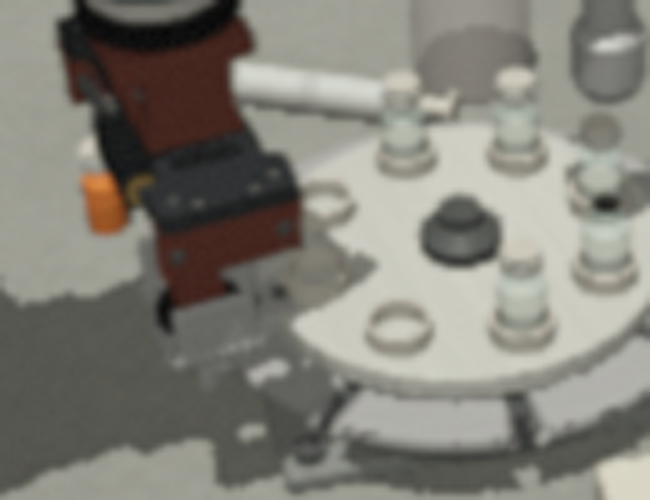

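The table has turned about 9° with the knob: the front cap moved from (319,216) to (324,216) and the nest from (295,229) to (300,231), about 12 mm each. The fingers stay between the cheeks. I'll carry on.

```bash
for i in 1 2 3; do python3 -m jog '{"delta_rot":[[0,0,-0.0314],[0,0,-0.0628],[0,0,-0.0942],[0,0,-0.1257],[0,0,-0.1571]],"translation":[[-0.07,-4.37,0],[-0.27,-8.73,0],[-0.62,-13.08,0],[-1.1,-17.42,0],[-1.71,-21.74,0]],"hand":[-1,-1,-1,-1,-1]}'; done
python3 - <<'E'
from h import *
s=optics.get_image("side")[:,:,::-1];t=optics.get_image("top")[:,:,::-1]
print(get_obs()["qpos"],get_obs()["ft_force"])
cv2.imwrite("pics/c5.png",np.hstack([cv2.resize(s[165:265,230:350],None,fx=4,fy=4,interpolation=cv2.INTER_CUBIC),cv2.resize(t[150:250,265:345],None,fx=4,fy=4,interpolation=cv2.INTER_CUBIC)]))
E
```

```text
t: 7.25
ee_pos: [443.2, 44.1, 39.5]
orientation: [0.007, 3.14, 0.0]
ft_force: [-0.9, 0.4, 8.5]
width: 0.4
t: 7.75
ee_pos: [445.1, 22.4, 39.6]
orientation: [-0.239, 3.131, 0.0]
ft_force: [0.0, 0.3, 9.0]
width: 0.4
t: 8.25
ee_pos: [450.3, 1.1, 39.6]
orientation: [-0.484, 3.102, -0.0]
ft_force: [-0.7, -0.4, 8.8]
width: 0.7
[-2.46545726e-02  4.41823549e-01  2.10220007e+00 -3.66101468e-04
  5.95452941e-01 -1.90436150e+00] [-0.25377845 -0.92571812  9.05233344]
```

View pics/c5.png

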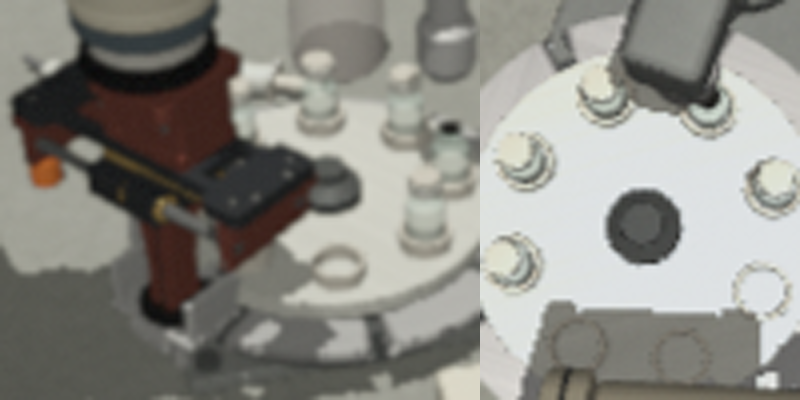

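The bare vial (black stopper) is just short of the head, at about (708,100) in the right crop, and the gripper is clear of the vials. I'll work out the table angle from the caps and drive the last 9°.

```bash
python3 -m jog '{"delta_rot":[[0,0,-0.0314],[0,0,-0.0628],[0,0,-0.0942],[0,0,-0.1257],[0,0,-0.1571]],"translation":[[-0.07,-4.37,0],[-0.27,-8.73,0],[-0.62,-13.08,0],[-1.1,-17.42,0],[-1.71,-21.74,0]],"hand":[-1,-1,-1,-1,-1]}'
python3 -m jog '{"delta_rot":[[0,0,0],[0,0,0]],"translation":[[0,0,0],[0,0,0]],"hand":[-1,-1]}'
python3 - <<'E'
from h import *
t0=cv2.imread("pics/top0.png"); t=optics.get_image("top")[:,:,::-1].copy(); cv2.imwrite("pics/top6.png",t)
def circ(im):
    # vial caps: warm pale blobs on the white table; centroid by colour (R-B)
    x=im.astype(int); m=((x[:,:,2]-x[:,:,0]>14)&(x[:,:,2]>170)).astype(np.uint8); m[:150]=0;m[290:]=0;m[:,:250]=0;m[:,365:]=0
    n,l,s,c=cv2.connectedComponentsWithStats(m); return [c[i] for i in range(1,n) if s[i,4]>25]
for im in (t0,t):
    for c in circ(im):
        P=on("top",*c,110)-np.array([582,42,0]); print(c.round(1),P[:2].round(1),np.hypot(*P[:2]).round(1),np.degrees(np.arctan2(P[1],P[0])).round(2))
    print()
E
```

```text
t: 8.85
ee_pos: [458.7, -19.1, 39.7]
orientation: [-0.726, 3.054, -0.001]
ft_force: [0.5, 0.7, 8.4]
width: 0.6
t: 9.05
ee_pos: [458.9, -19.3, 39.7]
orientation: [-0.724, 3.054, -0.001]
ft_force: [0.6, -1.0, 8.7]
width: 0.7
[289.3 172. ] [71. 38.] 80.5 28.13
[270.6 192. ] [25.9 77.4] 81.6 71.52

[288.3 173. ] [68.7 40.2] 79.6 30.33
[270.  192.6] [24.5 78.7] 82.4 72.72
[333.2 269.8] [-138.5  -62.7] 152.1 -155.66
```

The caps read 45° plus about 1.7° (2.2° and 1.2°), so there may be a slight overshoot. I'll test by letting the knob rise: still about 6 N at z≈47.5 means the pin is in, 0 N means it is riding.

```bash
python3 -m jog '{"delta_rot":[[0,0,0],[0,0,0],[0,0,0],[0,0,0],[0,0,0]],"translation":[[0,0,-2],[0,0,-4],[0,0,-6],[0,0,-8],[0,0,-8]],"hand":[-1,-1,-1,-1,-1]}'
```

```text
t: 9.6
ee_pos: [458.8, -19.2, 47.7]
orientation: [-0.724, 3.054, -0.001]
ft_force: [1.3, -0.0, 5.6]
width: 0.5
```

5.6 N at z=47.7 matches the initial in-notch reading (5.5 N at 48.1), so the pin is rising into the notch. I'll let it come fully up, then go straight up and clear.

```bash
python3 -m jog '{"delta_rot":[[0,0,0],[0,0,0],[0,0,0]],"translation":[[0,0,-1.5],[0,0,-3],[0,0,-3]],"hand":[-1,-1,-1]}'
python3 -m jog '{"delta_rot":[[0,0,0],[0,0,0],[0,0,0],[0,0,0],[0,0,0]],"translation":[[0,0,-3],[0,0,-8],[0,0,-20],[0,0,-45],[0,0,-75]],"hand":[-1,-1,-1,-1,-1]}'
python3 -m jog '{"delta_rot":[[0,0,0],[0,0,0],[0,0,0],[0,0,0],[0,0,0]],"translation":[[0,0,-25],[0,0,-50],[0,0,-80],[0,0,-105],[0,0,-105]],"hand":[-1,-1,-1,-1,-1]}'
python3 - <<'E'
from h import *
s=optics.get_image("side")[:,:,::-1];t=optics.get_image("top")[:,:,::-1]
cv2.imwrite("pics/side7.png",s);cv2.imwrite("pics/top7.png",t)
cv2.imwrite("pics/c7.png",np.hstack([cv2.resize(s[165:265,230:350],None,fx=4,fy=4,interpolation=cv2.INTER_CUBIC),cv2.resize(t[150:250,265:345],None,fx=4,fy=4,interpolation=cv2.INTER_CUBIC)]))
E
```

```text
t: 9.9
ee_pos: [458.7, -19.1, 50.6]
orientation: [-0.724, 3.055, -0.001]
ft_force: [1.5, -0.4, 3.9]
width: 0.5
t: 10.4
ee_pos: [456.0, -18.9, 125.5]
orientation: [0.724, -3.054, -0.001]
ft_force: [1.3, -0.1, 0.0]
width: 0.5
t: 10.9
ee_pos: [459.0, -19.1, 233.6]
orientation: [-0.724, 3.051, -0.003]
ft_force: [-0.2, -0.6, 0.9]
width: 0.4
```

View pics/c7.png

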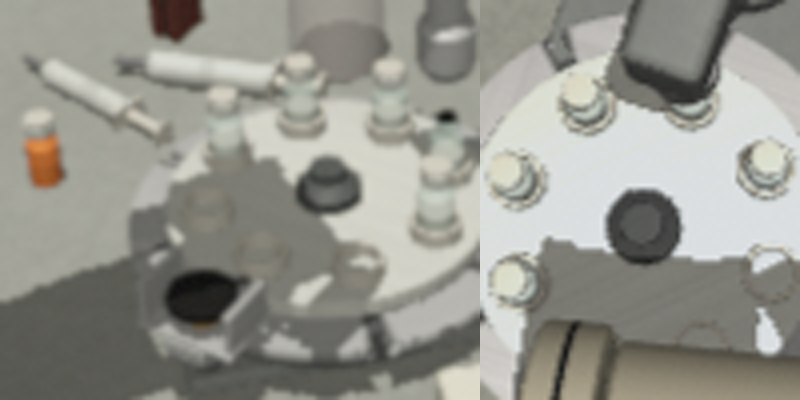

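The table sits a notch round: the black stopper is at the head (u≈341, v≈194 in the side view) and the knob is free between its cheeks at (281,239). I'll swing the arm aside for a clean final measurement.

```bash
python3 -m jog '{"delta_rot":[[0,0,0],[0,0,0],[0,0,0],[0,0,0],[0,0,0]],"translation":[[-16,32,0],[-34,68,0],[-52,104,0],[-70,140,0],[-88,176,0]],"hand":[-1,-1,-1,-1,-1]}'
python3 -m jog '{"delta_rot":[[0,0,0],[0,0,0],[0,0,0],[0,0,0],[0,0,0]],"translation":[[-18,36,0],[-36,72,0],[-54,108,0],[-60,120,0],[-60,120,0]],"hand":[-1,-1,-1,-1,-1]}'
python3 - <<'E'
from h import *
s=optics.get_image("side")[:,:,::-1].copy();t=optics.get_image("top")[:,:,::-1].copy()
t0=cv2.imread("pics/top0.png"); s0=cv2.imread("pics/side0.png")
cv2.imwrite("pics/side8.png",s);cv2.imwrite("pics/top8.png",t)
for thr in (45,60): print(thr,"side",blobs(s,(265,228,298,250),thr),"top",blobs(t,(270,235,345,290),thr))
K=np.array([582,42])-139*np.array([np.cos(.465),np.sin(.465)])
for z in (80,72): print(z,K,pix("side",[*K,z]),pix("top",[*K,z]))
# empty-nest/hole pattern: dial angle by registering table interior rotated by 45 deg is avoided; use caps
def caps(im):
    x=im.astype(int); m=((x[:,:,2]-x[:,:,0]>14)&(x[:,:,2]>170)).astype(np.uint8); m[:150]=0;m[290:]=0;m[:,:250]=0;m[:,365:]=0
    n,l,st,c=cv2.connectedComponentsWithStats(m); return [c[i] for i in range(1,n) if st[i,4]>20]
for im in (t0,t):
    for c in caps(im):
        P=on("top",*c,110)-np.array([582,42,0]); print(c.round(1),P[:2].round(1),np.degrees(np.arctan2(P[1],P[0])).round(2))
cv2.imwrite("pics/c8.png",np.hstack([cv2.resize(s[165:265,230:350],None,fx=4,fy=4,interpolation=cv2.INTER_CUBIC),cv2.resize(t[150:275,265:345],(256,400),interpolation=cv2.INTER_CUBIC)]))
E
```

```text
t: 11.5
ee_pos: [455.5, 178.8, 228.4]
orientation: [0.724, -3.054, 0.001]
ft_force: [0.8, -0.5, 0.1]
width: 0.6
t: 12.0
ee_pos: [455.7, 312.6, 228.4]
orientation: [0.728, -3.053, 0.002]
ft_force: [0.5, -1.0, -0.7]
width: 0.5
45 side [(np.int32(150), array([279.6, 239. ]), array([16, 12], dtype=int32))] top []
60 side [(np.int32(175), array([279.5, 238.9]), array([18, 13], dtype=int32))] top [(np.int32(211), array([330.1, 260.6]), array([19, 19], dtype=int32))]
80 [457.75880238 -20.3307694 ] [279.62413388 238.17859404] [332.98727029 262.54503436]
72 [457.75880238 -20.3307694 ] [279.88554395 240.78447304] [332.94995412 262.4124319 ]
[289.3 172. ] [71. 38.] 28.13
[270.6 192. ] [25.9 77.4] 71.52
[288.8 171.5] [72.1 39.2] 28.54
[269.7 192. ] [25.8 79.5] 72.01
```

View pics/c8.png

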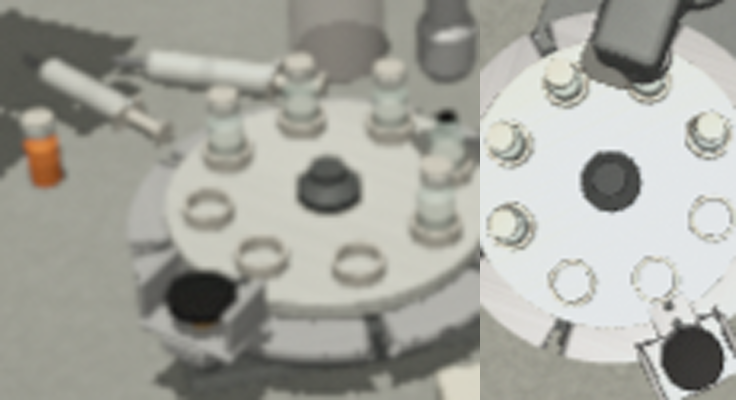

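```bash
python3 -c "
from workcell import ctrl,get_obs
o=get_obs(); print(o['t'],o['ft_force']); print(ctrl.close_job())"
```

```text
12.1 [-0.65624556  0.25794613 -0.09860117]
the job is handed in; nothing more can be done
None
```

The bare vial, which stood on the −y side of the head, is now under the crimping head. The job is handed in at t = 12.1 s. I pressed the knob about 12 mm with closed fingertips at around 10 N and carried the index arm 45° counter-clockwise. I then let the knob come up and moved the arm clear.

**Checks that agreed**
- **Pin:** after release the knob still pushed with 5.6 N at z = 47.7 and 3.9 N at z = 50.6. A pin riding under the plate would have given no contact there, so it is in the notch.
- **Table angle:** the caps read 45.4–45.5° of turn and the empty nests lie in the same places as at the start. This is about one notch, given the loose vials and the measuring error.
- **Scene:** all five vials stand in their nests, and what the last picture shows of the bench (the orange vial and the syringes) looks unmoved. I did not check the items to the right of the press there.

**Checks that were off or unclear**
- **Tool height:** the fingertips met the knob with the reported TCP about 30 mm lower than expected. The side camera showed the same offset, so I found the press depth by force instead.
- **Overshoot:** before release the caps suggested 1–2° too far. The table was at the notch after the pin came up.
- **Knob height:** from the picture it was not decisive (row 239.0, with 238.2 expected fully up and 240.8 riding). I relied on the force for that.

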